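# Clear the spanner and wedge the press rest up to its stop

## Task

Someone left a spanner lying with its jaw under the hinged rest arm of the stand: draw it out and lay it in the steel parts tray, flat inside. Then slide the tapered wedge straight in under the middle of the arm's nose, thin end first and flat on the bench, until the arm has risen to its mark, the underside of the stop lug, and the wedge is firmly tight there, and leave it so. A firm push by hand is right, do not force it; do not knock over the mug or the oil bottle.

Things in the scene. Friction and masses are not known exactly. Their poses are not given: they have to be found in the camera images.
- stand: Fixed dark steel stand with two columns; on them a red carriage, clamped at a height that differs by a few mm each time, carries the hinged rest arm and the stop lug. Origin on the bench right below the arm's nose (free end); +x runs from the nose along the arm to the hinge (210 mm off), z up. The wedge goes in along +x. Under the arm the bench is clear to x = 135 mm.
- rest (a joint): Angle of the steel rest arm (46 mm wide, 16 thick, 210 mm long). 0 = down; 0.057 = up at the mark, meeting the stop lug, where it can go no further. Its weight presses with 2 N at the nose: lifting takes a push of 3 to 9 N on the wedge; at the stop the push rises steeply. Pushed there with 18 to 30 N the wedge is tight and stays; it does not slip back.
- nose (a point): Middle of the underside of the arm's rounded nose (radius 8 mm), where the wedge lifts: 11 to 16 mm above the bench when down, 12 mm higher at the mark.
- wedge_mid (a point): Centre of the aluminium wedge, 180 mm long, 45 wide, 0.4 kg, flat on its base, 11.5 mm above the base. +x points to the thin end (5 mm thick); thick end 41 mm; top slopes 1 in 5; sides upright and parallel. With the arm at its mark the thin end is some 90 to 120 mm past the nose, the rest stays outside. The straight 160 x 45 x 30 mm block near it is no wedge.
- spanner_mid (a point): Middle of the steel spanner under the arm, half-way up (3.5 mm above its underside). 190 mm long, shank 17 mm wide and 7 thick, open jaw (38 wide, 8 thick) at +x, ring (32 wide) at -x, 0.18 kg, flat on the bench. Its jaw lies under the arm's nose, so draw it out towards its ring end before lifting it.
- tray: Fixed dark steel parts tray, open on top, outside 120 mm (x) by 260 mm (y), 30 mm high, walls and floor 4 to 5 mm. Origin under its centre; y is its long axis.
- mug: White mug, 80 mm wide, 95 mm high, standing on the bench between the tray's left end and the stand's hinge end. Origin at the centre of its underside, z up.
- oil: Grey oil bottle, 68 mm wide, 190 mm high, standing on the bench by the stand's hinge end, on the robot's side. Origin at the centre of its underside, z up.
- lug (a point): Middle of the underside of the steel stop lug that overhangs the arm 35 mm behind the nose: the height mark, 49 to 54 mm above the bench. The lug is 24 mm long (along the arm), 11 mm thick; its red post stands beside the arm at y 39 to 53 mm, and a red side bar runs from there to the hinge.
Mind the look-alikes: they are no part of the job. What is shaped like the part that bears wedge_mid but brown is not meant. Leave any turquoise look-alike of the part that bears spanner_mid alone.

How it is judged (in metres and radians):
On the way, in this order (a step that is already met when the one before it is completed fails the run):
1. the spanner lies flat in the tray, let go, with the arm still down (x of spanner_mid in the frame of tray between -0.05 and 0.05 m and y of spanner_mid in the frame of tray between -0.1 and 0.1 m and height (world z) of spanner_mid below 0.016 m and angle between spanner_mid's own z axis and vertical below 0.15 rad and contact force between the fingers and spanner below 0.1 N and value of joint rest below 0.01 rad), for 0.2 s.
2. the wedge has raised the arm to its mark (value of joint rest above 0.053 rad and contact force between wedge and rest above 1 N), for 0.2 s.
At the end, for the whole second after the job is handed in: Spanner flat on the tray's floor. Arm at its mark (angle over 0.053 rad), released wedge tight: over 4.5 N on the arm (its weight alone gives 2 N), at rest flat on the bench, within 14 mm of the arm's centre line and 0.15 rad of its direction. Mug and bottle stand (value of joint rest above 0.053 rad and contact force between wedge and rest above 4.5 N and angle between the x axis of wedge_mid and the x axis of stand, either way round below 0.15 rad and y of wedge_mid in the frame of stand between -0.014 and 0.014 m and x of wedge_mid in the frame of stand below 0.06 m and angle between wedge_mid's own z axis and vertical below 0.05 rad and linear speed of wedge below 0.01 m/s and x of spanner_mid in the frame of tray between -0.05 and 0.05 m and y of spanner_mid in the frame of tray between -0.1 and 0.1 m and height (world z) of spanner_mid below 0.016 m and angle between spanner_mid's own z axis and vertical below 0.15 rad); the robot touches nothing.
It fails at once if the wedge was forced: more than 45 N between wedge and arm (contact force between wedge and rest above 45 N).
It fails at once if the mug was knocked over (angle between mug's own z axis and vertical above 0.5 rad).
It fails at once if the oil bottle was knocked over (angle between oil's own z axis and vertical above 0.5 rad).
It also fails if it takes over 69 s, if anything falls off the work surface, if the arm or the gripper's body presses on something with over 40 N, if the wrist force passes 120 N, or if a joint passes its speed limit or range.

## Robot

A 6-joint arm with a two-finger parallel gripper is mounted at the origin on the work surface. World frame = base frame: x ahead of the robot, y to its left, z up, the work surface at z = 0. Lengths are in mm, angles in rad, forces in N, time in s.
With the tool pointing down it reaches from about 350 to 725 mm from the base axis. Payload 4.3 kg.
Tool frame: the origin (TCP) lies on the centre line of the jaws, within the pads' length; the fingertips stand 19 mm ahead of it and the grasp point (between the pads) is the TCP; z points along the fingers, y is the line along which they close (so a half turn about z gives the same grasp; the last joint's range is limited). The gripper opens to 85 mm and grips with 20 to 120 N. Pads are 22 mm wide; open, the fingers measure 114 mm over their backs; the gripper's body (76 mm by 85 mm) begins 54 mm behind the grasp point. The pads swing forward as they close: fully open they stand 13 mm farther back than shut.
Start: joints at [1.211, 0.377, 0.081, 1.274, 0, 1.46], TCP at [142.15, 557.188, 250.329] pointing down, gripper open.
Joint ranges: [-2.72, 2.72], [-0.84, 1.66], [-1.02, 1.22], [-1.77, 2.12], [-1.37, 1.28], [-3.14, 3.14]. Speed limits (rad/s): [2.57, 2.57, 3.14, 3.14, 3.14, 3.14].

## Interface

Orientations are given as a unit quaternion [x, y, z, w].
In Python, from plant import goto, line_to, move_joints, move_gripper, wait, ik, capture, camera_model, Unreachable, job_done, recognise, pinpoint, current_time_s, current_qpos, current_dq, current_joint_efforts, current_position, current_ee_rot, current_contact_force, current_moment, current_grip_width, current_grasp_force gives the robot as it stands. Calls block until the motion is done:
- goto(position, orientation): joint-space move of the TCP to a pose.
- line_to(position, frame=None, rate=150, guard=None): straight line of the TCP; frame=None keeps the orientation; rate is the mean speed in mm/s. With guard (N) it stops when the force on the tool has changed by that much, and returns True; else False.
- move_joints(angles): joint-space move.
- move_gripper(opening, force=None): opening from 0.0 (shut) to 1.0 (fully open); force is the grip in N (None keeps the last); returns when the fingers have stopped.
- wait(seconds).
- ik(position, orientation): joint angles nearest the present ones, or None.
- capture(name): name is "scene" or "top" or "wrist"; returns (picture, depth): 480x640x3 uint8, blue, green, red; 480x640 float32, mm along the optical axis (not along the pixel's ray), 0 where there is no reading.
- camera_model(name): a dict with "fx", "fy", "cx", "cy" (pixels), "k1" (the pictures are not rectified: a ray, as slopes to the right and down, at radius r is drawn at 1 + k1 r^2 times it, then the intrinsics apply), "eye" and "rotation" of the camera in the world; the wrist camera has in their place "hand_eye" (4x4, takes a point from camera to tool coordinates, whose origin is the TCP and whose axes are the flange's). Camera axes: x right, y down, z forward; pixel columns grow to the right and rows downward; lengths in mm; the calibration is good to about 2 mm. A picture is of the moment at which its call begins: read the wrist's pose just before it. camera_model takes no time and is no camera call.
A pose or a line that the arm cannot do raises Unreachable and nothing moves.
- job_done(): hands the job in; it is judged then, once.
Trained networks look in the newest picture that a camera, given by its name, has taken for a name from the list of things; names that differ only in an ending like _2 or _b are one class to them, and where a whole thing is asked for, a point or a joint stands for the part that bears it (a point fixed in the world has none). Each returns a list of dicts, best first, with "conf" (0 to 1); they miss things now and then, are a little off and sometimes report something else, mostly with a low value. They report only what shows in the picture. A call takes as long as a camera call. They do not tell look-alikes from the thing itself.
- recognise(camera, thing): "box" ([left, top, right, bottom] in pixels, round what is visible of it).
- pinpoint(camera, thing): "at" ([row, column] in pixels: a listed point, or the origin of a listed thing).
Readings, each from a call of its own:
- current_time_s(): time.
- current_qpos(): joint angles.
- current_dq(): joint speeds.
- current_joint_efforts(): joint torques, N m.
- current_position(): TCP position.
- current_ee_rot(): TCP orientation.
- current_contact_force(): force on the tool from outside, world axes, zero at the start.
- current_moment(): the same for the moment, N m.
- current_grip_width(): opening from 0.0 (shut) to 1.0 (fully open).
- current_grasp_force(): force on a finger pad.
Only numpy, scipy, OpenCV 4.12 (cv2) and the standard library are available. Lean on these libraries where they do the work, as an engineer would, in place of code of your own. Each camera call takes 0.05 s, during which the arm holds its last target. There are 200 camera calls.

## Working session

There is one attempt and no reset: what is moved stays moved. The work goes in short steps, each a Python script; the robot and the scene stay as the last script left them, time stands still between calls to the robot, and variables do not carry over. Pictures are saved under pics/ and viewed, at most 10 in all, crops included, and the job is handed in when it is done.

```bash
mkdir -p pics; ls; cat > h.py <<'E'
import numpy as np, cv2
from plant import *
from scipy.spatial.transform import Rotation as R
def cam(n):
    m=camera_model(n)
    if n=="wrist":
        T=np.eye(4);T[:3,:3]=R.from_quat(current_ee_rot()).as_matrix();T[:3,3]=current_position()
        return m,T@np.array(m["hand_eye"])
    T=np.eye(4);T[:3,:3]=m["rotation"];T[:3,3]=m["eye"];return m,T
def ray(m,px):  # px=(row,col)
    d=np.array([(px[1]-m["cx"])/m["fx"],(px[0]-m["cy"])/m["fy"]]);u=d.copy()
    for _ in range(10): u=d/(1+m["k1"]*(u@u))
    return np.array([u[0],u[1],1.])
def atz(mT,px,z):
    m,T=mT;d=T[:3,:3]@ray(m,px);return T[:3,3]+d*(z-T[2,3])/d[2]
def atd(mT,px,dep):
    m,T=mT;return T[:3,3]+T[:3,:3]@(ray(m,px)*dep)
def proj(mT,p):
    m,T=mT;q=T[:3,:3].T@(np.array(p)-T[:3,3]);u=q[:2]/q[2];u=u*(1+m["k1"]*(u@u));return u[1]*m["fy"]+m["cy"],u[0]*m["fx"]+m["cx"]
def down(ang): # tool z down, tool x axis at angle ang in world; y closes
    c,s=np.cos(ang),np.sin(ang)
    return R.from_matrix(np.array([[c,s,0],[s,-c,0],[0,0,-1]]))
def dq(ang): return down(ang).as_quat()
E
python3 - <<'E'
from h import *
print(current_time_s(),current_ee_rot(),R.from_quat(current_ee_rot()).as_matrix().round(2).tolist())
for n in("top","scene"):
    p,d=capture(n);cv2.imwrite(f"pics/{n}0.png",p);np.save(f"{n}0.npy",d);mT=cam(n)
    print(n,mT[1].round(2).tolist())
    for t in("stand","wedge_mid","spanner_mid","tray","mug","oil","nose","lug"):
        for r in pinpoint(n,t)[:4]:
            a=r["at"];i,j=int(round(a[0])),int(round(a[1]))
            dd=d[i,j] if 0<=i<480 and 0<=j<640 else 0
            print(t,np.round(a,1),round(r["conf"],2),"z0",atz(mT,a,0).round()[:2],"dep",atd(mT,a,dd).round() if dd else None)
E
```

```text
pics
0.0 [ 1.24570665e-01  9.92210188e-01 -1.02050689e-03 -2.25696932e-04] [[-0.97, 0.25, -0.0], [0.25, 0.97, -0.0], [0.0, -0.0, -1.0]]Traceback (most recent call last):
  File "<stdin>", line 4, in <module>
  File "h.py", line 9, in cam
    T=np.eye(4);T[:3,:3]=m["rotation"];T[:3,3]=m["eye"];return m,T
                ~^^^^^^^
ValueError: could not broadcast input array from shape (4,) into shape (3,3)
```

```bash
sed -i 's/T\[:3,:3\]=m\["rotation"\]/T[:3,:3]=R.from_quat(m["rotation"]).as_matrix()/' h.py
python3 - <<'E'
from h import *
for n in("top","scene"):
    p,d=capture(n);cv2.imwrite(f"pics/{n}0.png",p);np.save(f"{n}0.npy",d);mT=cam(n)
    print(n,mT[1].round(2).tolist())
    for t in("stand","wedge_mid","spanner_mid","tray","mug","oil","nose","lug"):
        for r in pinpoint(n,t)[:4]:
            a=r["at"];i,j=int(round(a[0])),int(round(a[1]))
            dd=d[i,j] if 0<=i<480 and 0<=j<640 else 0
            print(t,np.round(a,1),round(r["conf"],2),"z0",atz(mT,a,0).round()[:2],"dep",atd(mT,a,dd).round() if dd else None)
E
```

```text
top [[0.0, -0.97, 0.23, 122.75], [-1.0, -0.0, -0.01, -133.89], [0.01, -0.23, -0.97, 1409.34], [0.0, 0.0, 0.0, 1.0]]
stand [228.8 243.9] 0.62 z0 [480.  61.] dep [471.  56.  34.]
stand [170.  172.5] 0.36 z0 [648. 267.] dep [617. 243.  83.]
wedge_mid [191.1 388.1] 0.67 z0 [ 588. -333.] dep [ 580. -329.   24.]
wedge_mid [217.4 479.1] 0.64 z0 [ 514. -581.] dep [ 509. -575.   20.]
spanner_mid [340.5 148.8] 0.85 z0 [179. 299.] dep [179. 298.   4.]
spanner_mid [223.5 272.1] 0.6 z0 [495. -15.] dep [493. -16.   8.]
tray [163.1 282.5] 0.97 z0 [669. -40.] dep [666. -41.   7.]
mug [168.1 174.8] 0.61 z0 [654. 260.] dep [623. 238.  80.]
mug [276.9 142.7] 0.42 z0 [346. 327.] dep [331. 295.  98.]
oil [275.5 145. ] 0.78 z0 [350. 321.] dep [335. 291.  92.]
nose [225.9 245.1] 0.88 z0 [488.  58.] dep [478.  53.  36.]
lug [224.7 230.1] 0.75 z0 [491.  99.] dep [475.  88.  62.]
scene [[0.02, 0.63, -0.78, 1397.69], [1.0, -0.0, 0.02, -178.77], [0.01, -0.78, -0.63, 858.26], [0.0, 0.0, 0.0, 1.0]]
stand [283.5 396.5] 0.77 z0 [484.  52.] dep [485.  51.   1.]
wedge_mid [309.1 232.5] 0.88 z0 [ 566. -333.] dep [ 590. -329.   24.]
wedge_mid [286.4 125.3] 0.74 z0 [ 491. -595.] dep [ 514. -584.   22.]
wedge_mid [335.4 504. ] 0.28 z0 [650. 263.] dep [687. 241.  42.]
spanner_mid [281.3 366.2] 0.93 z0 [476. -21.] dep [482. -22.   6.]
spanner_mid [208.2 463.2] 0.76 z0 [168. 291.] dep [177. 287.   7.]
tray [342.9 365.9] 0.83 z0 [668. -40.] dep [670. -41.   3.]
mug [334.9 504.1] 0.68 z0 [648. 264.] dep [686. 241.  43.]
oil [245.5 492.4] 0.95 z0 [339. 327.] dep [374. 310.  28.]
nose [280.3 398.3] 0.63 z0 [472.  58.] dep [498.  51.  24.]
lug [264.2 412.8] 0.68 z0 [413. 103.] dep [481.  84.  59.]
lug [342.4 364.8] 0.63 z0 [666. -42.] dep [670. -43.   4.]
```

View pics/top0.png

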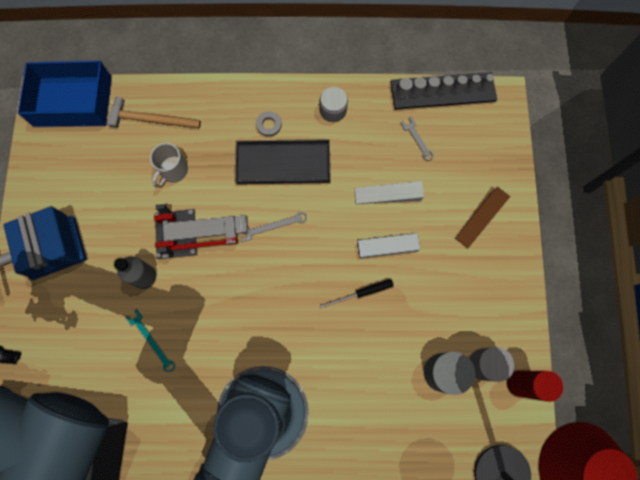

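View pics/scene0.png

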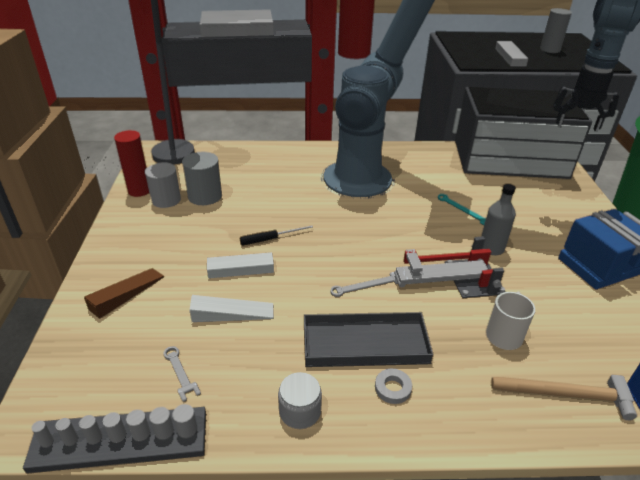

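The top view shows two pale bars, at (row 191, col 388) and (246, 388), and in the scene view the one at (310, 232) tapers towards +y. That makes it the wedge. The one at (265, 240) is the straight block, and the brown one at (290, 125) is the decoy. The spanner with its jaw under the nose, (281, 366) in the scene view, is the one meant, not the turquoise one or the small grey one at (370, 182). I'll check these with depth and a crop.

```bash
python3 - <<'E'
from h import *
p=cv2.imread("pics/scene0.png");c=cv2.resize(p[230:350,170:510],None,fx=2.35,fy=2.35,interpolation=cv2.INTER_CUBIC);cv2.imwrite("pics/crop1.png",c)
P=[]
for n in("top","scene"):
    d=np.load(n+"0.npy");m,T=cam(n);v,u=np.mgrid[:480,:640]
    pts=cv2.undistortPoints(np.stack([u,v],-1).reshape(-1,1,2).astype(np.float64),np.array([[m["fx"],0,m["cx"]],[0,m["fy"],m["cy"]],[0,0,1.]]),np.array([m["k1"],0,0,0,0.]))[:,0]
    w=np.c_[pts,np.ones(len(pts))]*d.reshape(-1,1);w=w@T[:3,:3].T+T[:3,3]
    w=w[d.ravel()>0]
    def box(name,x0,x1,y0,y1,z0,z1):
        q=w[(w[:,0]>x0)&(w[:,0]<x1)&(w[:,1]>y0)&(w[:,1]<y1)&(w[:,2]>z0)&(w[:,2]<z1)]
        r=cv2.minAreaRect(q[:,:2].astype(np.float32));print(n,name,len(q),r,"z",q[:,2].min().round(),q[:,2].max().round());return q
    for nm,b in(("A",(540,630,-440,-230,4,60)),("B",(400,490,-440,-230,5,60))):
        q=box(nm,*b)
        for y in range(-430,-220,30):
            s=q[abs(q[:,1]-y)<10]
            if len(s)>3: print(y,np.percentile(s[:,2],90).round(1),end="; ")
        print()
    box("tray",590,750,-200,120,8,40)
    q=box("armtop",440,520,40,260,25,44)
    for y in range(40,270,20):
        s=q[abs(q[:,1]-y)<6]
        if len(s)>3: print(y,s[:,0].min().round(),s[:,0].max().round(),np.median(s[:,2]).round(1),end="; ")
    print()
    box("span",430,560,-150,20,4.5,14)
E
```

```text
top A 1298 ((585.026611328125, -334.2962951660156), (208.27438354492188, 88.4491195678711), 89.53343963623047) z 4.0 47.0
-430 40.4; -400 40.2; -370 35.5; -340 28.8; -310 21.6; -280 16.3; -250 11.5; 
top B 1161 ((445.7015075683594, -334.6573791503906), (89.43202209472656, 206.65078735351562), 0.8227717876434326) z 5.0 38.0
-430 7.5; -400 32.0; -370 33.6; -340 32.8; -310 33.0; -280 32.8; -250 33.0; 
top tray 1320 ((672.0348510742188, -41.271392822265625), (156.5887908935547, 316.072265625), 0.634494423866272) z 8.0 40.0
top armtop 1269 ((477.94342041015625, 154.2514190673828), (211.3846893310547, 76.71513366699219), 89.6628646850586) z 25.0 44.0
60 461.0 510.0 36.0; 80 460.0 506.0 36.5; 120 454.0 501.0 35.5; 140 452.0 500.0 36.1; 160 449.0 498.0 35.7; 180 448.0 494.0 36.3; 200 446.0 492.0 35.9; 220 442.0 489.0 35.6; 240 441.0 506.0 36.1; 260 440.0 517.0 36.2; 
top span 398 ((497.56561279296875, -64.8158950805664), (165.6619415283203, 129.61770629882812), 87.36845397949219) z 5.0 14.0
scene A 1698 ((590.6248779296875, -326.84112548828125), (77.00682067871094, 190.2643280029297), 1.7045
[... 214 characters left out ...]
 5.0 34.0
-400 31.2; -370 31.3; -340 31.2; -310 31.2; -280 31.6; -250 31.9; 
scene tray 2269 ((678.2250366210938, -42.02290344238281), (145.99436950683594, 260.2892761230469), 1.5792862176895142) z 8.0 34.0
scene armtop 1395 ((475.5005187988281, 153.4180908203125), (213.0577392578125, 70.53114318847656), 89.80997467041016) z 25.0 44.0
60 462.0 510.0 36.0; 80 441.0 510.0 36.2; 100 476.0 506.0 35.2; 120 455.0 504.0 35.8; 140 451.0 501.0 35.6; 160 450.0 499.0 35.4; 180 448.0 497.0 35.1; 200 444.0 495.0 35.8; 220 447.0 494.0 35.8; 240 441.0 509.0 35.9; 260 443.0 509.0 36.0; 
scene span 312 ((494.365234375, -45.08300018310547), (129.74191284179688, 94.6843490600586), 76.75524139404297) z 5.0 12.0
```

View pics/crop1.png

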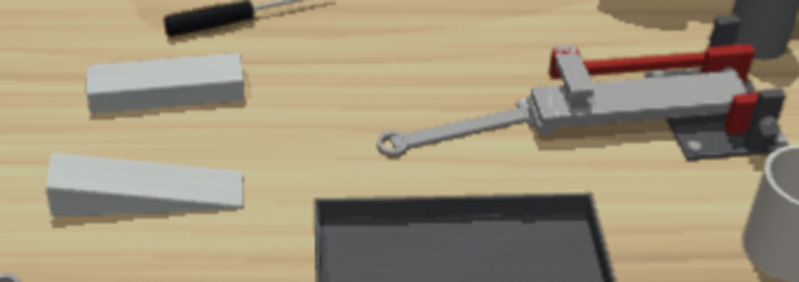

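Confirmed: bar A falls steadily from 40 mm to 10 mm towards +y, so it is the wedge, while B is level at 32 mm. The arm axis runs at about 97° in world. Next I'll take a close look over the spanner.

```bash
python3 - <<'E'
from h import *
print(np.round(camera_model("wrist")["hand_eye"],2).tolist())
for a in(1.69,1.69-np.pi):
    for p in((494,-60,240),(494,-18,20),(672,-40,30),(588,-385,22),(492,-120,22),(490,0,22)):
        q=ik(p,dq(a));print(round(a,2),p,None if q is None else np.round(q,2))
E
```

```text
[[-0.0, -0.95, -0.31, 78.9], [1.0, -0.0, 0.0, -0.54], [-0.0, -0.31, 0.95, -123.93], [0.0, 0.0, 0.0, 1.0]]
1.69 (494, -60, 240) [-0.25  0.22 -0.16  1.19  0.    1.2 ]
1.69 (494, -18, 20) [-0.16  0.42 -0.51  0.64  0.    1.29]
1.69 (672, -40, 30) [-0.15  0.71  0.04  0.91  0.    1.3 ]
1.69 (588, -385, 22) [-0.67  0.77  0.14  0.95  0.    0.78]
1.69 (492, -120, 22) [-0.36  0.44 -0.48  0.66  0.    1.09]
1.69 (490, 0, 22) [-0.13  0.41 -0.52  0.64  0.    1.32]
-1.45 (494, -60, 240) [-0.25  0.22 -0.16  1.19  0.   -1.94]
-1.45 (494, -18, 20) [-0.16  0.42 -0.51  0.64  0.   -1.85]
-1.45 (672, -40, 30) [-0.15  0.71  0.04  0.91  0.   -1.84]
-1.45 (588, -385, 22) [-0.67  0.77  0.14  0.95  0.   -2.36]
-1.45 (492, -120, 22) [-0.36  0.44 -0.48  0.66  0.   -2.05]
-1.45 (490, 0, 22) [-0.13  0.41 -0.52  0.64  0.   -1.82]
```

```bash
python3 - <<'E'
from h import *
goto([490,-60,200],dq(-1.45))
mT=cam("wrist");p,d=capture("wrist");cv2.imwrite("pics/w1.png",p)
np.savez("w1.npz",d=d,T=mT[1])
for t in("spanner_mid","nose","lug","stand"):
    for r in pinpoint("wrist",t)[:3]:
        a=r["at"];print(t,np.round(a),round(r["conf"],2),[atz(mT,a,z).round(1)[:2].tolist() for z in(0,4,14,52)])
print(current_time_s())
E
```

```text
spanner_mid [263. 317.] 0.88 [[485.8, -15.5], [486.0, -17.0], [486.4, -20.8], [487.9, -35.2]]
nose [346. 307.] 0.62 [[485.8, 66.2], [486.0, 63.7], [486.4, 57.4], [487.9, 33.4]]
lug [409. 308.] 0.78 [[476.5, 134.0], [476.8, 130.7], [477.5, 122.3], [480.1, 90.4]]
stand [338. 305.] 0.8 [[487.9, 57.3], [488.0, 54.9], [488.4, 48.9], [489.7, 26.0]]
4.0583
```

View pics/w1.png

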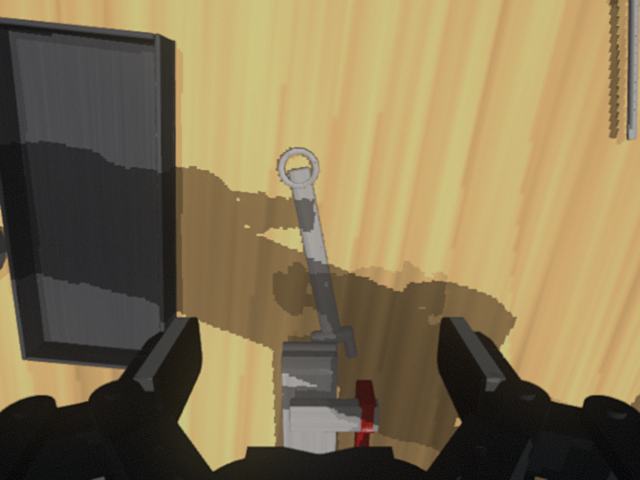

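The ring is at (168, 298), the shank runs through (230, 308) to (300, 327), and the jaw at about (340, 345) is partly hidden under the nose edge, which spans (343, 285–337).

```bash
python3 - <<'E'
from h import *
mT=cam("wrist");d=np.load("w1.npz")["d"]
for px in((168,298),(230,308),(270,318),(300,326),(348,286),(348,334),(352,310),(412,290),(412,330),(436,312),(365,290),(365,330)):
    print(px,"z7",atz(mT,px,7).round(1)[:2],"dep",atd(mT,px,d[px]).round(1))
E
```

```text
(168, 298) z7 [510.  -93.5] dep [510.1 -93.1   4.5]
(230, 308) z7 [496.8 -45.2] dep [496.8 -45.5   8.1]
(270, 318) z7 [484.7 -11.9] dep [484.7 -11.7   6.6]
(300, 326) z7 [474.7  14.5] dep [474.6  14.7   6.6]
(348, 286) z7 [504.   65.3] dep [503.7  54.   24.7]
(348, 334) z7 [461.7  60.2] dep [463.8  49.   24.8]
(352, 310) z7 [482.4  66.8] dep [483.5  52.6  29.1]
(412, 290) z7 [493.6 133.6] dep [494.6  87.   61.3]
(412, 330) z7 [456.4 129.1] dep [463.8  82.5  62.2]
(436, 312) z7 [469.9 159. ] dep [472.6 131.3  36.6]
(365, 290) z7 [498.7  82.4] dep [498.7  61.8  36.5]
(365, 330) z7 [463.  78.] dep [466.4  57.8  36.6]
```

```bash
python3 - <<'E'
from h import *
a=np.deg2rad(109)-np.pi;u=np.array([np.cos(a),np.sin(a),0])
g=np.array([485.5,-18,0])+8*u
move_gripper(0.45)
goto(g+[0,0,70],dq(a))
print(line_to((g+[0,0,21]).tolist(),rate=80,guard=8),current_position(),current_contact_force())
print(move_gripper(0,force=60),current_grip_width(),current_grasp_force())
print(line_to((current_position()+95*u).tolist(),rate=90,guard=25),current_contact_force())
p=np.array(current_position());line_to((p+[0,0,90]).tolist())
print(current_grip_width(),current_grasp_force(),current_position())
capture("scene");p,_=capture("scene");print([ (np.round(r["at"]),r["conf"]) for r in pinpoint("scene","spanner_mid")[:3]])
cv2.imwrite("pics/s2.png",p[200:420,200:540])
print(current_time_s())
E
```

```text
False [488.69598963 -25.75305227  21.51885431] [-0.90486315 -0.17405574 -0.65514288]
False 0.1703734468754152 58.68204474449158
False [ 0.44097441 -0.99493825  0.33689697]
0.1659084437695752 58.525044322013855 [ 519.28646705 -115.69254336  110.93719144]
[(array([263., 331.]), 0.81), (array([208., 461.]), 0.61)]
8.4
```

View pics/s2.png

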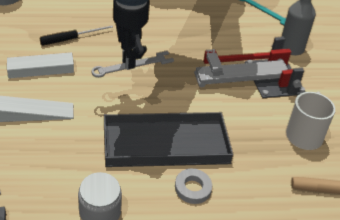

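The spanner is held level and clear of the arm, with the gripper at about (55, 130) in the crop. Now I'll lay it in the tray.

```bash
python3 - <<'E'
from h import *
a=-np.pi/2
goto([670,-49,110],dq(a))
print(line_to([670,-49,27],rate=100,guard=6),current_position(),current_contact_force())
move_gripper(0.42);wait(0.2)
line_to([670,-49,120],rate=200)
# look at wedge from close by
goto([588,-420,170],dq(a))
mT=cam("wrist");p,d=capture("wrist");cv2.imwrite("pics/w2.png",p)
m,T=mT;v,u=np.mgrid[:480:2,:640:2]
W=np.array([atd(mT,(i,j),d[i,j]) for i,j in zip(v.ravel(),u.ravel()) if d[i,j]>0])
q=W[(abs(W[:,0]-588)<75)&(W[:,1]>-440)&(W[:,1]<-220)&(W[:,2]>4)&(W[:,2]<45)]
print("rect",cv2.minAreaRect(q[:,:2].astype(np.float32)))
for y in range(-430,-220,20):
    s=q[abs(q[:,1]-y)<4]
    if len(s)>3: print(y,s[:,0].min().round(1),s[:,0].max().round(1),np.median(s[:,2]).round(1))
for r in pinpoint("wrist","wedge_mid")[:3]: print(np.round(r["at"]),r["conf"],atz(mT,r["at"],11.5),atz(mT,r["at"],23))
tT=cam("top");capture("top")
for r in pinpoint("top","spanner_mid")[:3]: print("sp",np.round(r["at"]),r["conf"],atz(tT,r["at"],9))
print(current_time_s())
E
```

```text
True [667.99198685 -49.17232677  25.96678963] [-0.77926905  0.04515785  6.02576303]
rect ((575.8873901367188, -330.9526672363281), (45.03386688232422, 179.88720703125), 2.786806344985962)
-410 557.1 602.0 39.3
-390 556.2 601.1 35.2
-370 556.2 600.2 31.2
-350 555.3 599.1 27.4
-330 554.1 597.9 23.4
-310 552.9 596.6 19.1
-290 551.7 595.3 15.5
-270 550.6 595.5 11.5
-250 549.6 593.9 7.5
[336. 336.] 0.8 [ 574.5979049  -329.02547415   11.5       ] [ 575.15688902 -335.89756214   23.        ]
sp [342. 148.] 0.91 [174.46424142 298.2741772    9.        ]
sp [161. 286.] 0.64 [671.25240256 -51.15159456   9.        ]
12.725
```

View pics/w2.png

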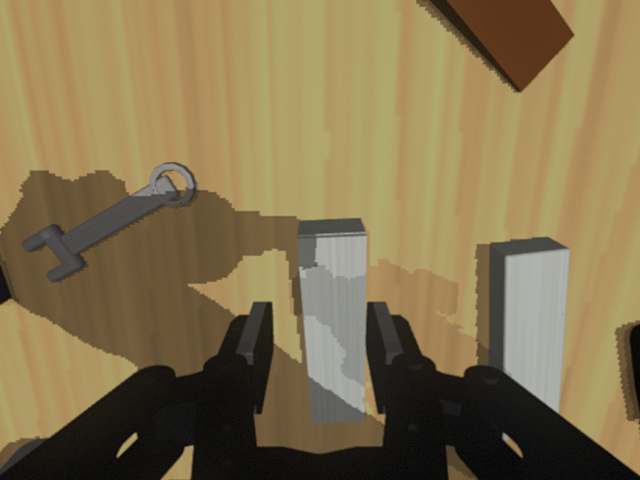

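The wrist view shows the wedge whole, with its near end at (225, 332) and thin end at (420, 340). It measures 45 x 180 mm with its centre at (576, -331) and axis at 92.8°. I'll grip it near the thick end.

```bash
python3 - <<'E'
from h import *
z=np.load("w1.npz");d=z["d"];mT=(camera_model("wrist"),z["T"])
W=np.array([atd(mT,(i,j),d[i,j]) for i in range(330,420) for j in range(240,380) if d[i,j]>0])
for y in (52,56,60,64,68):
    s=W[(W[:,2]>12)&(W[:,2]<42)&(abs(W[:,1]-y)<2)&(W[:,0]>452)]
    if len(s): print(y,s[:,0].min().round(1),s[:,0].max().round(1),np.median(s[:,2]).round(1))
s=W[(W[:,2]>15)&(W[:,2]<42)&(W[:,0]>470)&(W[:,0]<498)];print("nose y min",np.percentile(s[:,1],1))
b=np.deg2rad(92.8);a=b-np.pi;u=np.array([np.cos(b),np.sin(b),0])
g=np.array([575.9,-331,0])-65*u
move_gripper(0.95)
goto(g+[0,0,75],dq(a))
print(line_to((g+[0,0,20]).tolist(),rate=90,guard=8),current_position())
move_gripper(0,force=80);print(current_grip_width(),current_grasp_force(),current_contact_force())
c=np.deg2rad(97);uc=np.array([np.cos(c),np.sin(c),0]);n=np.array([484,52,0])
p=np.array(current_position());line_to((p+[0,0,12]).tolist(),rate=60)
t=n-180*uc+[0,0,32]
line_to(t.tolist(),frame=dq(c-np.pi),rate=120)
print(line_to((t-[0,0,15]).tolist(),rate=25,guard=4),current_position(),current_contact_force(),current_grip_width())
mT=cam("wrist");im,d=capture("wrist");cv2.imwrite("pics/w3.png",im);np.savez("w3.npz",d=d,T=mT[1])
print(current_time_s())
E
```

```text
52 461.2 506.9 29.6
56 460.7 507.0 36.5
60 460.3 505.6 36.8
64 459.7 505.3 36.8
68 459.1 505.0 36.9
nose y min 48.518135485432275
False [ 579.51384138 -396.3196125    20.61044101]
0.5175702655911184 82.57329672574997 [0.03427531 0.45068192 3.6127402 ]
True [ 506.04102339 -126.77276515   20.99250078] [ 0.05906516 -1.68304712  5.00249874] 0.5161811928664048
18.2667
```

View pics/w3.png

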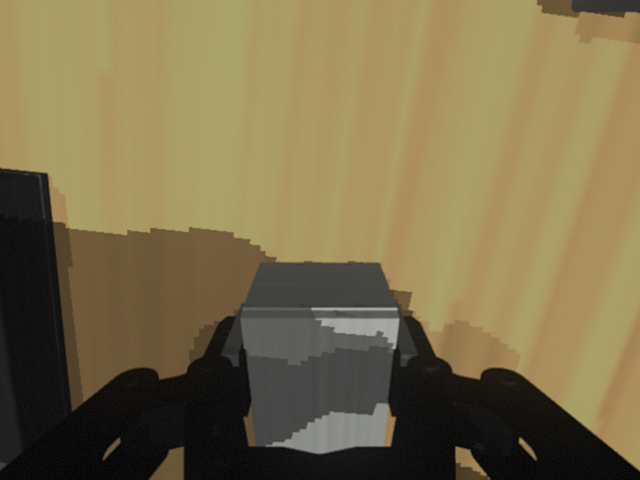

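```bash
python3 - <<'E'
from h import *
c=np.deg2rad(97);uc=np.array([np.cos(c),np.sin(c),0])
move_gripper(0.62);wait(0.2);f0=np.array(current_contact_force())
move_gripper(0,force=80);print(f0,current_contact_force(),current_grip_width())
p=np.array(current_position())
push=lambda:-(np.array(current_contact_force())-f0)@uc
print(line_to((p+100*uc).tolist(),rate=50,guard=14),current_position(),push(),current_contact_force())
trav=lambda:(np.array(current_position())-p)@uc
print(line_to((p+155*uc).tolist(),rate=8,guard=max(6,14-push())),trav(),push(),current_contact_force(),current_time_s())
E
```

```text
[-0.23914875  0.50847689 -0.55383811] [0.32784547 0.52153781 1.83073645] 0.5157642188719854
False [492.86746364 -27.40054105  20.32290509] 7.288358713784884 [ 0.14396294 -6.78757592  3.86098084]
True 125.78465861370843 1.8065081899169215 [-0.32183984 -1.32175105  3.36658661] 24.6417
```

```bash
python3 - <<'E'
from h import *
print(current_contact_force(),current_grip_width(),current_position())
im,_=capture("scene");cv2.imwrite("pics/s4.png",cv2.resize(im[200:330,280:540],None,fx=3,fy=3,interpolation=cv2.INTER_CUBIC))
mT=cam("wrist");_,d=capture("wrist")
W=np.array([atd(mT,(i,j),d[i,j]) for i in range(200,478,2) for j in range(220,420,2) if d[i,j]>0])
c=np.deg2rad(97);uc=np.array([np.cos(c),np.sin(c),0])
q=W[(W[:,2]>10)&(W[:,2]<50)];s=(q-np.array(current_position()))@uc
print("back of wedge rel TCP",np.percentile(s[(q[:,2]<36)],2))
E
```

```text
[-0.32183984 -1.32175105  3.36658661] 0.5157132464791164 [489.70980127  -1.64537508  20.33721582]
back of wedge rel TCP -24.97928565950457
```

View pics/s4.png

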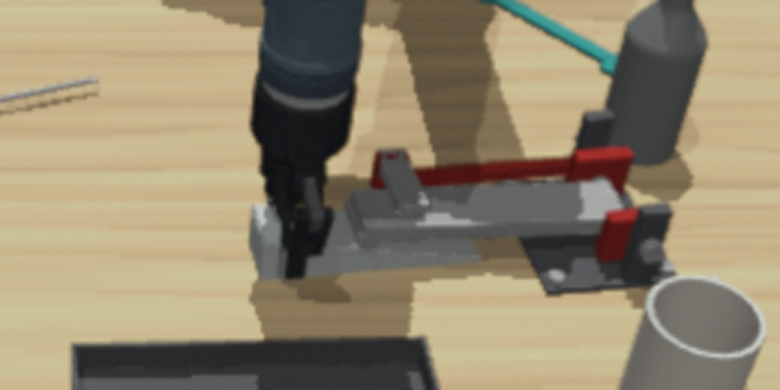

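The wedge is straight and well under the nose, and the arm is almost at the lug. I'll push on slowly while watching the force.

```bash
python3 - <<'E'
from h import *
c=np.deg2rad(97);uc=np.array([np.cos(c),np.sin(c),0])
f0=np.array([-0.24,0.5,-0.55])
p=np.array(current_position())
push=lambda:-(np.array(current_contact_force())-f0)@uc
for k in range(30):
    hit=line_to((p+(k+1)*0.7*uc).tolist(),rate=6,guard=22)
    f=push();print(k,hit,round((np.array(current_position())-p)@uc,2),round(f,1),end="; ")
    if f>21 or hit: break
print(current_contact_force(),current_time_s(),current_grip_width())
E
```

```text
0 False 0.01 5.7; 1 False 0.01 6.6; 2 False 0.01 9.5; 3 False 0.14 11.2; 4 False 0.19 13.0; 5 False 0.3 14.4; 6 False 0.4 16.9; 7 False 0.51 18.2; 8 False 0.59 20.4; 9 False 0.63 23.0; [ -0.20939452 -22.67470352  -1.92633503] 27.7667 0.5114451099908732
```

```bash
python3 - <<'E'
from h import *
move_gripper(0.8);wait(0.2)
c=np.deg2rad(97);uc=np.array([np.cos(c),np.sin(c),0])
p=np.array(current_position());line_to((p+[0,0,120]).tolist(),rate=120)
p=p-100*uc;goto([p[0],p[1],200],dq(c-np.pi));wait(0.3)
mT=cam("wrist");im,d=capture("wrist");cv2.imwrite("pics/w5.png",im)
W=np.array([atd(mT,(i,j),d[i,j]) for i in range(150,478,2) for j in range(100,540,2) if d[i,j]>0])
q=W[(W[:,2]>25)&(W[:,2]<42)&(W[:,1]<40)&(abs(W[:,0]-490)<45)];print("wedge back",cv2.minAreaRect(q[:,:2].astype(np.float32)),q[:,2].max())
for n in("top","scene"):
    im,_=capture(n);print([(np.round(r["at"]),round(r["conf"],2),atz(cam(n),r["at"],9).round()) for r in pinpoint(n,"spanner_mid")[:2]])
s=W[(W[:,2]>40)&(W[:,1]>45)&(W[:,1]<70)&(abs(W[:,0]-484)<18)];print("arm top near nose",np.median(s[:,2]) if len(s) else None)
print(current_time_s(),current_contact_force())
E
```

```text
wedge back ((487.9284973144531, 7.583320617675781), (44.922183990478516, 68.509765625), 6.304701328277588) 41.9108940174678
[]
[(array([208., 462.]), 0.72, array([182., 284.,   9.])), (array([338., 365.]), 0.68, array([663., -43.,   9.]))]
arm top near nose 48.349560113231405
30.5667 [1.30186476 0.61525297 0.24732171]
```

View pics/w5.png

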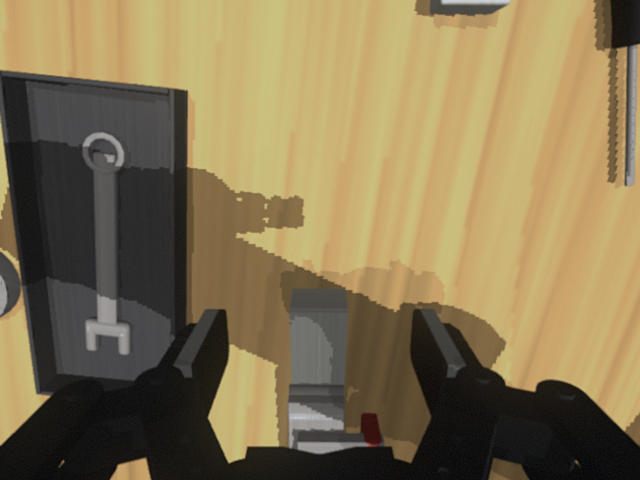

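The spanner lies flat in the tray, from (152, 103) to (335, 107). The wedge sits centred under the nose at (350, 318), and the arm top has risen 12 mm. I'm handing in.

```bash
python3 -c "
from plant import *
print(job_done())"
```

```text
the job is handed in; nothing more can be done
None
```

The job is handed in: the spanner lies flat in the tray, the wedge was pushed in to 23 N with the arm up at its mark, and the robot is clear of everything; no verdict was returned.

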